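Load a spacer disc over the fixture's lip

TASK

Lay the steel spacer disc flat on the open loading deck of the aluminium fixture and let go of it. Then push it along the deck and over the raised lip so that it drops into the pocket beyond, and keep pushing until you feel it meet the brass stop: press it home there with a steady 8 newtons or so for a second, never more than 11, and leave it lying flat in the pocket. Do not disturb the wax jar, the burner or the jaw model nearby.

Things in the scene. Friction and masses are not known exactly. Their poses are not given: they have to be found in the camera images.
- disc: The loose, polished (friction about 0.3) steel spacer disc, 56 mm diameter, 14 mm thick, 0.15 to 0.27 kg, rims bevelled by 1.5 mm, dark dots on top. Starts flat on the work surface at the left. Origin: centre of its underside; z up. A tall articulator (a hinged black, blue and white frame) stands right of it, further from the robot: carry the disc past in front of it, some 0.3 m up.
- fixture: Aluminium loading fixture, fixed, 202 x 84 mm. Origin: on the work surface under the lip's drop edge; +x is the push direction (deck to pocket), z up. In its frame, mm: deck and pocket floor z 12; deck x -95 to -10 between low guides (inner faces y +-30, top z 16); lip x -10 to 0; pocket x 0 to 93 between walls (y +-30, top z 32); clear cover over x 46 to 107, z 32 to 35.
- deck (a point): Point on the deck's surface (fixture x -50, y 0, z 12 mm) where the disc can be laid: open from above, room for the disc's centre 12 mm either way along x, 2 mm along y. Axes as the fixture's.
- lip (a point): Middle of the drop edge of the dark raised lip (fixture x 0, z 16 mm). 30-degree ramp from fixture x -10 to -3, crest 4 mm above deck and floor, then a sheer drop. The disc tilts as it rides over and falls in once its centre is beyond fixture x 28 mm. Push at its rear rim, 6 mm or more above the deck, with an upright face: a sloping one pins its tail and jams it. Takes a few N.
- stop: End block of the pocket (60 x 14 x 20 mm, origin under its centre, fixture x 100 mm) with a brass screw stop, a rod 12 mm thick at fixture y 0, z 20 mm, pointing to -x under the cover, black knob outside. Rigid. How far the rod is screwed in is not told: its flat nose lies at fixture x 61 to 81 mm, so the seated disc's centre at 33 to 53 mm. Find it by feel.
- wax_jar: Jar of yellow modelling wax with a screw lid, 45 mm diameter, 42 mm high, loose. Bystander. Origin: centre of its underside.
- burner: Small glass spirit burner with a snuffer cap, 47 mm diameter, 59 mm high, loose. Bystander. Origin: centre of its underside.
- jaw_model: Cream plaster model of an upper jaw, 55x63x21 mm, loose. Bystander. Origin: centre of its underside.
Things that resemble listed ones, but are neither listed nor needed, are in the scene too. Leave any turquoise look-alike of the disc alone.

How it is judged:
By the outcome, as a careful person would: the job done as asked, in the order asked, and still so for the second after the job is handed in, with the robot touching nothing.
It also fails if it takes over 72 s, if anything falls off the work surface, if the arm or the gripper's body presses on something with over 40 N, if the wrist force passes 120 N, or if a joint passes its speed limit or range.

ROBOT

A 6-joint arm with a two-finger parallel gripper is mounted at the origin on a cart in front of the work surface, level with it; the furniture and walls round the work are solid. World frame = base frame: x ahead of the robot, y to its left, z up, the work surface at z = 0. Lengths are in m, angles in rad, forces in N, time in s.
With the tool pointing down it reaches from about 0.35 to 0.775 m from the base axis. Payload 7.3 kg.
Tool frame: the origin (TCP) lies at the centre of the arm's flange, where the gripper is bolted on; the fingertips stand 178 mm ahead of it and the grasp point (between the pads) lies 159 mm ahead of it (tip_extent is the distance from the TCP to the fingertips, in m); z points along the fingers, y is the line along which they close (so a half turn about z gives the same grasp; the last joint's range is limited). The gripper opens to 92 mm and grips with 3 to 60 N. Pads are 19 mm wide; open, the fingers measure 130 mm over their backs; the gripper's body (75 mm by 190 mm) begins 47 mm behind the grasp point.
Start: joints at [1.128, 0.342, 1.524, -0, 1.275, -0.146], TCP at [0.154, 0.502, 0.405] pointing down, gripper open.
Joint ranges: [-2.53, 2.53], [-0.77, 2.02], [0.04, 2.7], [-1, 4.14], [0.28, 2.66], [-3.11, 3.11]. Speed limits (rad/s): [2.57, 2.57, 3.14, 3.14, 3.14, 3.14].

INTERFACE

Orientations are given as [roll, pitch, yaw] about the fixed x, y, z axes, in that order (R = Rz(yaw) Ry(pitch) Rx(roll)).
In Python, from cell import * gives the robot as it stands.
- The arm moves only by the tool arm_command, never from a script. Its arguments are lists of equal length, an entry for each row: "xyz": the shift along the world's x, y, z in mm, a list of three; "spin": the turn about the world's z in degrees. In form: {"xyz": [[tx, ty, tz], ...], "spin": [spin, ...]}. A call has 1 to 20 rows; each row shifts and turns the commanded pose from where the row before left it; what a row does not reach is not made up. A row lasts 1/10 s, in which the tool goes at most 50 mm and 8.59 degrees, less where a joint would pass 70% of its speed; a pose out of reach is approached as far as the arm can. A call with a gripper value outside its range is refused whole. "jaw" is the opening, from -1 (shut) to 1 (fully open), set as the call begins (left out, the last holds). The fingers move at their own pace and stop on an object; "squeeze" is the grip in N (left out, the last holds). Time passes only in rows, so rows that do not move let the fingers close. It gives the time, the measured TCP pose, the force, the opening and the grip force at its end, in the units of the state.
- observe(): the state, without advancing time (a new reading comes with each control period).
- read_camera(name): name is "side" or "top" or "wrist"; returns a dict with "img" (400x640x3 uint8, red, green, blue), "depth" (400x640 float32, m along the optical axis (not along the pixel's ray), 0 where there is no reading), "fx", "fy", "cx", "cy" (pixels), "world_from_camera" (4x4, takes a point from camera to world coordinates). Camera axes: x right, y up, looking along -z (the intrinsics and any distortion apply to the point x, -y, -z); pixel columns grow to the right and rows downward; lengths in m; the calibration is good to about 2 mm. The wrist camera is an equidistant fisheye: a pixel r from the principal point sees the ray r / f radians off the axis. A picture is of the moment at which its call begins.
- hand_in(): hands the job in; it is judged then, once.
The state is a dict: "time": time; "qpos": joint angles; "qvel": joint speeds; "joint_efforts": joint torques, N m; "tool_pos": TCP position; "tool_rot": TCP orientation; "contact_force": force on the tool from outside, world axes, zero at the start; "torque": the same for the moment, N m; "opening": finger opening in m; "grip_force": force on a finger pad.
Only numpy, scipy, OpenCV 4.12 (cv2) and the standard library are available. Lean on these libraries where they do the work, as an engineer would, in place of code of your own. Each camera call takes 0.05 s, during which the arm holds its last target. There are 200 camera calls.

## Working session

There is one attempt and no reset: what is moved stays moved. The work goes in short steps, Python scripts to look and compute and a tool call to move; the robot and the scene stay as the last step left them, time stands still between calls to the robot, and variables do not carry over. Pictures are saved under pics/ and viewed, at most 10 in all, crops included, and the job is handed in when it is done.

Besides the shell and the picture viewer there is one more tool, called after "Call:" as name(argument=value, ...) on one line, values as JSON. arm_command: Moves the arm, as the interface text tells. Its arguments: {"type":"object","properties":{"xyz":{"type":"array","items":{"type":"array","items":{"type":"number"}}},"spin":{"type":"array","items":{"type":"number"}},"jaw":{"type":"number"},"squeeze":{"type":"number"}},"required":["xyz","spin"]}

```bash
ls; mkdir -p pics; python3 - <<'E'
from cell import *
import cv2,numpy as np,pickle
s=observe();print(s['time'],s['tool_pos'],s['tool_rot'],s['opening'],s['contact_force'])
for n in('top','side','wrist'):
    c=read_camera(n);pickle.dump(c,open(n+'.pkl','wb'));cv2.imwrite(f'pics/{n}0.png',c['img'][...,::-1])
    print(n,c['fx'],c['fy'],c['cx'],c['cy'],np.round(c['world_from_camera'],3).tolist(),[k for k in c])
E
```

```text
pics
0.0 [0.15345198 0.5019246  0.40403254] [-3.14001476e+00 -2.34109730e-04  2.84481236e+00] 0.09211369319518778 [-0.06869053 -0.0477794  -0.16593401]
top 361.6990972164472 361.6990972164472 321.230347564253 194.78260397919064 [[0.004, 0.992, -0.125, 0.446], [-1.0, 0.007, 0.023, -0.001], [0.023, 0.125, 0.992, 1.102], [0.0, 0.0, 0.0, 1.0]] ['img', 'depth', 'fx', 'fy', 'cx', 'cy', 'world_from_camera']
side 467.44159839893706 467.44159839893706 327.16209088983567 201.1459086946304 [[-0.997, 0.022, -0.074, 0.473], [-0.077, -0.393, 0.916, 1.503], [-0.009, 0.919, 0.394, 0.682], [0.0, 0.0, 0.0, 1.0]] ['img', 'depth', 'fx', 'fy', 'cx', 'cy', 'world_from_camera']
wrist 309.70691628693146 309.70691628693146 324.34934824008076 193.6513066675327 [[0.291, -0.912, -0.288, 0.076], [0.957, 0.277, 0.089, 0.526], [-0.002, -0.302, 0.953, 0.385], [0.0, 0.0, 0.0, 1.0]] ['img', 'depth', 'fx', 'fy', 'cx', 'cy', 'world_from_camera']
```

View pics/top0.png

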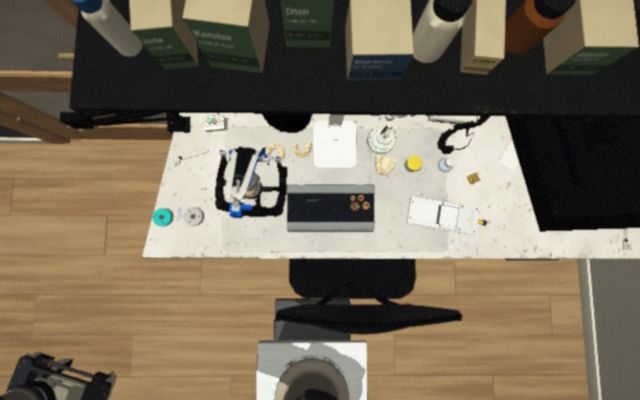

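View pics/side0.png

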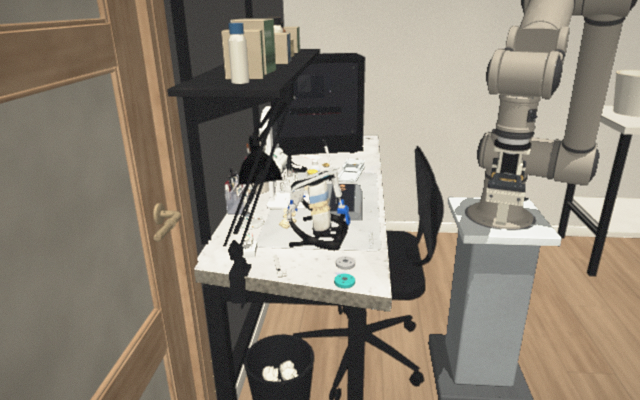

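The top view shows the grey disc at (194,216), the turquoise look-alike at (162,217), and the articulator at (250,180). The fixture spans about (408–478, 195–232) with its knob at (484,222), so the push goes right, towards -y. The wax jar is at (415,163), the burner at (446,165) and the jaw model at (384,163). The side view confirms that the disc is flat beside the turquoise one.

```bash
cat > h.py <<'E'
import numpy as np,cv2,pickle
def ray(c,u,v):
    x=(u-c['cx'])/c['fx'];y=(v-c['cy'])/c['fy']
    if c.get('fish'):
        r=np.hypot(x,y);k=np.sin(r)/max(r,1e-9);d=np.array([x*k,-y*k,-np.cos(r)])
    else: d=np.array([x,-y,-1.])
    T=c['world_from_camera'];return T[:3,3],T[:3,:3]@d
def onz(c,u,v,z):
    o,d=ray(c,u,v);return (o+d*(z-o[2])/d[2])
E
python3 - <<'E'
from h import *
c=pickle.load(open('top.pkl','rb'));im=c['img']
for n,u,v,z in[('disc',194,216,.014),('turq',162,217,.014),('knob',484,222,.02),('fixc',445,214,.02),('jar',415,163,.042),('burn',446,165,.05),('jaw',384,163,.02),('artL',216,215,0),('artR',287,215,0),('tableft',145,257,0),('tabR',540,257,0)]:
    p=onz(c,u,v,z);print(n,p.round(3),'depthpt z',(ray(c,u,v)[0]+ray(c,u,v)[1]*c['depth'][v,u]).round(3))
cr=cv2.resize(im[150:250,360:500],None,fx=5.6,fy=5.6,interpolation=cv2.INTER_CUBIC)
cv2.imwrite('pics/fix.png',cr[...,::-1])
for u,v in[(300,100),(540,200),(560,150),(240,160),(235,180)]:
    o,d=ray(c,u,v);print(u,v,(o+d*c['depth'][v,u]).round(3))
E
```

```text
disc [0.516 0.354 0.014] depthpt z [0.516 0.355 0.011]
turq [0.512 0.448 0.014] depthpt z [0.513 0.451 0.007]
knob [ 0.502 -0.517  0.02 ] depthpt z [ 0.502 -0.514  0.027]
fixc [ 0.526 -0.4    0.02 ] depthpt z [ 0.526 -0.403  0.011]
jar [ 0.677 -0.306  0.042] depthpt z [ 0.677 -0.307  0.042]
burn [ 0.67  -0.397  0.05 ] depthpt z [ 0.674 -0.404  0.032]
jaw [ 0.681 -0.217  0.02 ] depthpt z [ 0.684 -0.22   0.005]
artL [0.52  0.293 0.   ] depthpt z [ 0.521  0.294 -0.005]
artR [0.521 0.078 0.   ] depthpt z [0.519 0.076 0.03 ]
tableft [0.394 0.497 0.   ] depthpt z [ 0.394  0.5   -0.007]
tabR [ 0.398 -0.694  0.   ] depthpt z [ 0.397 -0.696 -0.004]
300 100 [0.688 0.023 0.495]
540 200 [ 0.566 -0.672  0.054]
560 150 [ 0.681 -0.643  0.196]
240 160 [0.65  0.188 0.182]
235 180 [0.593 0.193 0.212]
```

View pics/fix.png

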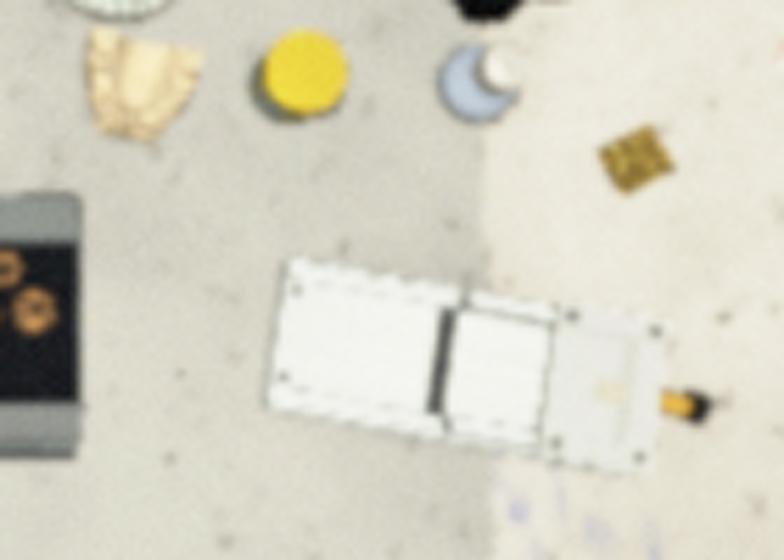

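The crop shows the deck on the left, the dark lip at about (441,360), the open pocket on (450–545), and the clear cover on the right. The brass nose shows faintly at (608,390) and the knob is at (695,405). The push direction is about -y, with a yaw near -98°. Next I move over the disc and look with the wrist camera.

Call:
arm_command(xyz=[[20,-8,0],[20,-8,0],[20,-8,0],[20,-8,0],[20,-8,0],[20,-8,0],[20,-8,0],[20,-8,0],[20,-8,0],[20,-8,0],[20,-8,0],[20,-8,0],[20,-8,0],[20,-8,0],[20,-8,0],[20,-8,0],[20,-8,0],[20,-8,0],[0,0,0],[0,0,0]], spin=[-4.5,-4.5,-4.5,-4.5,-4.5,-4.5,-4.5,-4.5,-4.5,-4.5,-4.5,-4.5,-4.5,-4.5,-4.5,-4.5,-4.5,-4.5,0,0])

```text
time: 2.15
tool_pos: [0.5135, 0.3579, 0.4041]
tool_rot: [-3.14, 0.001, 1.432]
contact_force: [-0.1, -0.3, -0.3]
opening: 0.0919
grip_force: 0.0
```

```bash
python3 - <<'E'
from cell import *
from h import *
s=observe();print(s['time'],s['tool_pos'],s['tool_rot'])
c=read_camera('wrist');c['fish']=1;pickle.dump(c,open('w1.pkl','wb'));cv2.imwrite('pics/w1.png',c['img'][...,::-1])
E
```

```text
2.15 [0.51349819 0.35791582 0.40410739] [-3.14033961e+00  5.38725284e-04  1.43168231e+00]
```

View pics/w1.png

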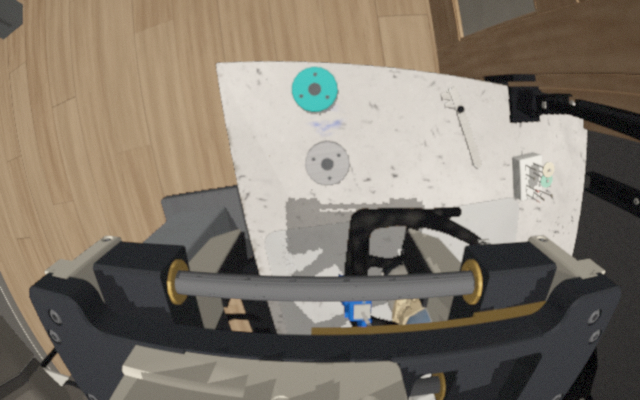

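The wrist view shows the disc at about (327,163) with a dark centre dot, and the turquoise one at (315,90).

```bash
python3 - <<'E'
from h import *
c=pickle.load(open('w1.pkl','rb'))
g=cv2.cvtColor(c['img'],cv2.COLOR_RGB2GRAY)
print(g[163,295:362:3])
m=np.zeros_like(g);roi=g[150:176,314:340]
ds=(roi<115).astype(np.uint8)
n,l,st,ce=cv2.connectedComponentsWithStats(ds)
for i in range(1,n):print(st[i],ce[i]+[314,150],onz(c,*(ce[i]+[314,150]),.014).round(4))
sub=cv2.GaussianBlur(g,(3,3),0)[130:195,295:360]
m=(sub<190).astype(np.uint8)
m=cv2.morphologyEx(m,cv2.MORPH_OPEN,np.ones((5,5)))
cs,_=cv2.findContours(m,0,1);k=max(cs,key=cv2.contourArea)
P=np.array([onz(c,*(q[0]+[295,130]),.012)[:2] for q in k])
A=np.c_[2*P,np.ones(len(P))];x=np.linalg.lstsq(A,(P**2).sum(1),rcond=None)[0]
print('circle',x[:2],np.sqrt(x[2]+x[:2]@x[:2]),len(P))
E
```

```text
[213 214 214 205 188 188 187 188 183 111 104 109 107 176 189 187 187 189
 180 216 215 213 210]
[ 8 10 10  9 77] [326.75324675 163.85714286] [0.5169 0.3602 0.014 ]
circle [0.51738176 0.35631061] 0.02449856530634766 135
```

```bash
python3 - <<'E'
from h import *
c=pickle.load(open('w1.pkl','rb'))
g=cv2.cvtColor(c['img'],cv2.COLOR_RGB2GRAY)
sub=cv2.GaussianBlur(g,(3,3),0)[130:198,295:360]
for t in(196,201):
    m=(sub<t).astype(np.uint8);m=cv2.morphologyEx(m,cv2.MORPH_OPEN,cv2.getStructuringElement(2,(9,9)))
    cs,_=cv2.findContours(m,0,1);k=max(cs,key=cv2.contourArea)
    P=np.array([onz(c,*(q[0]+[295,130]),.011)[:2] for q in k])
    (a,b),r=cv2.minEnclosingCircle((P*1000).astype(np.float32));print(t,a,b,r,P.min(0),P.max(0),P.mean(0))
E
```

```text
196 517.9360961914062 360.7457275390625 29.1196346282959 [0.48942161 0.33194135] [0.54521477 0.38972814] [0.5175813  0.36061354]
201 517.8319091796875 360.7194519042969 29.89214324951172 [0.48922722 0.33167435] [0.54614917 0.39061119] [0.5174063  0.36085538]
```

Call:
arm_command(xyz=[[4,2,0],[0,0,-25],[0,0,-25],[0,0,-25],[0,0,-25],[0,0,-25],[0,0,-25],[0,0,-25],[0,0,-25],[0,0,-8],[0,0,-6],[0,0,-4],[0,0,-2],[0,0,-1],[0,0,0],[0,0,0]], spin=[0,0,0,0,0,0,0,0,0,0,0,0,0,0,0,0])

```text
time: 3.8
tool_pos: [0.5177, 0.3601, 0.1843]
tool_rot: [3.141, -0.001, 1.431]
contact_force: [0.3, 0.5, 0.3]
opening: 0.0916
grip_force: 0.0
```

Call:
arm_command(xyz=[[0,0,-1],[0,0,0],[0,0,0],[0,0,0],[0,0,0],[0,0,0],[0,0,0],[0,0,0],[0,0,0],[0,0,0]], spin=[0,0,0,0,0,0,0,0,0,0], jaw=-1, squeeze=25)

```text
time: 4.8
tool_pos: [0.5175, 0.36, 0.1827]
tool_rot: [-3.142, 0.0, 1.431]
contact_force: [-1.0, 0.6, 1.9]
opening: 0.0546
grip_force: 25.0
```

Call:
arm_command(xyz=[[0,0,5],[0,0,15],[0,0,28],[0,0,28],[0,0,28],[0,0,28],[0,0,28],[0,0,28],[0,0,28],[0,0,28],[0,0,28],[0,0,28],[-16,-27,0],[-16,-27,0],[-16,-27,0],[-16,-27,0],[-16,-27,0],[-16,-27,0],[0,-30,0],[0,-30,0]], spin=[0,0,0,0,0,0,0,0,0,0,0,0,0,0,0,0,0,0,0,0])

```text
time: 6.8
tool_pos: [0.4203, 0.137, 0.4842]
tool_rot: [3.139, -0.001, 1.432]
contact_force: [1.0, -0.6, -1.8]
opening: 0.055
grip_force: 25.0
```

Call:
arm_command(xyz=[[0,-30,0],[0,-30,0],[0,-30,0],[0,-30,0],[0,-30,0],[0,-30,0],[0,-30,0],[0,-30,0],[10,-30,0],[10,-30,0],[10,-30,0],[10,-30,0],[10,-30,0],[10,-30,0],[10,-30,0],[10,-30,0],[10,-30,0],[10,-30,0],[0,0,0],[0,0,0]], spin=[0,0,0,0,0,0,0,0,0,0,0,0,0,0,0,0,0,0,0,0])

```text
time: 8.8
tool_pos: [0.5212, -0.4021, 0.4829]
tool_rot: [-3.141, -0.001, 1.43]
contact_force: [0.5, 0.9, -2.1]
opening: 0.0547
grip_force: 25.0
```

```bash
python3 - <<'E'
from cell import *
from h import *
s=observe();print(s['time'],s['tool_pos'],s['tool_rot'])
c=read_camera('wrist');c['fish']=1;pickle.dump(c,open('w2.pkl','wb'));cv2.imwrite('pics/w2.png',c['img'][...,::-1])
E
```

```text
8.8 [ 0.52121138 -0.40213792  0.48285377] [-3.14131251e+00 -5.91764028e-04  1.43026917e+00]
```

View pics/w2.png

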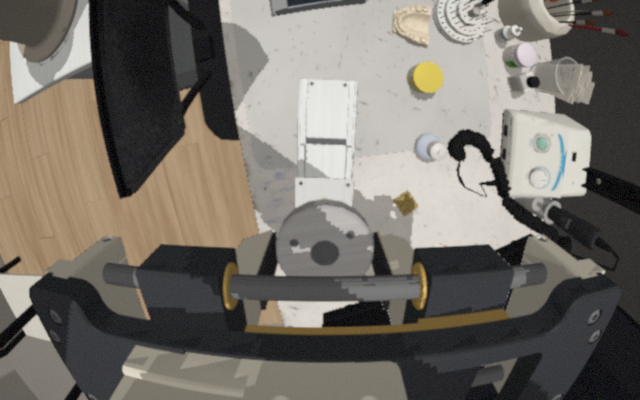

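The disc is held level, with its dot at (324,253). The fixture deck spans about (300–357, 80–140), the lip is at row 140, and the cover starts near row 180. I'll go lower for a finer measurement.

Call:
arm_command(xyz=[[0,-8,-20],[0,-8,-20],[0,-8,-20],[0,-8,-20],[0,-8,-20],[0,-8,-20],[0,0,0],[0,0,0]], spin=[0,0,0,0,0,0,0,0])

```text
time: 9.65
tool_pos: [0.5216, -0.449, 0.3639]
tool_rot: [3.141, 0.0, 1.432]
contact_force: [0.5, 0.3, -1.7]
opening: 0.0545
grip_force: 25.0
```

```bash
python3 - <<'E'
from cell import *
from h import *
s=observe();print(s['time'],s['tool_pos'],s['tool_rot'])
c=read_camera('wrist');c['fish']=1;pickle.dump(c,open('w3.pkl','wb'))
cv2.imwrite('pics/w3.png',cv2.resize(c['img'][0:290,220:460],None,fx=2,fy=2,interpolation=2)[...,::-1])
u,v=324,253
for z in(.3,):print(onz(pickle.load(open('w2.pkl','rb')),u,v,.4829-.183+.014))
E
```

```text
9.65 [ 0.52162096 -0.44902586  0.36391703] [3.14110183e+00 1.13626722e-05 1.43166494e+00]
[ 0.52182778 -0.40120869  0.3139    ]
```

View pics/w3.png

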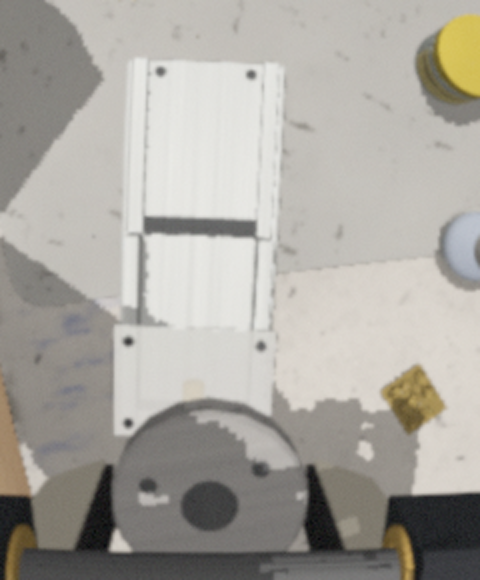

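The crop shows the dark lip band from about (145,215) to (256,237), which is full-image columns 292–348 and rows 108–118. The deck end runs from (128,58) to (283,65). The cover starts at row 328, and the brass nose shows faintly at (193,383).

```bash
python3 - <<'E'
from h import *
c=pickle.load(open('w3.pkl','rb'))
g=cv2.cvtColor(c['img'],cv2.COLOR_RGB2GRAY).astype(float)
r0,r1,c0,c1=100,125,284,362
s=g[r0:r1,c0:c1]
print(s[12,::1].astype(int));print(s[:,40].astype(int))
# band bottom edge (drop edge, z16) & top edge per column, subpixel at half level
def cross(a,lv):
    return [i+(a[i]-lv)/(a[i]-a[i+1]) for i in range(len(a)-1) if (a[i]-lv)*(a[i+1]-lv)<0]
T,B=[],[]
for u in range(297,345):
    a=g[r0:r1,u];x=cross(a,140)
    if len(x)==2:T.append((u,r0+x[0]));B.append((u,r0+x[1]))
L,R=[],[]
for v in range(111,116):
    x=cross(g[v,c0:c1],140);print(v,[round(q+c0,1) for q in x])
P=np.array([onz(c,u,v,.016)[:2] for u,v in B]);Q=np.array([onz(c,u,v,.012)[:2] for u,v in T])
for n,W in(('drop',P),('rampfoot',Q)):
    k=np.polyfit(W[:,0],W[:,1],1);print(n,k,np.degrees(np.arctan(k[0])),'y at .52',np.polyval(k,.52),np.std(W[:,1]-np.polyval(k,W[:,0])))
# fixture far end edge and outer right edge (deck guides, z16)
E=[]
for u in range(288,358):
    a=cv2.GaussianBlur(g,(3,3),0)[22:42,u];d=np.diff(a);i=d.argmax();E.append(onz(c,u,22+i+.5,.012)[:2])
E=np.array(E);
k=np.polyfit(E[:,0],E[:,1],1)
for _ in range(3):
    e=abs(E[:,1]-np.polyval(k,E[:,0]));E=E[e<max(.0015,e.std())];k=np.polyfit(E[:,0],E[:,1],1)
print('end',np.degrees(np.arctan(k[0])),np.polyval(k,.54),len(E))
for v in range(36,112,8): print(v,g[v,280:300].astype(int),g[v,340:368].astype(int))
E
```

```text
[220 225 226 226 226 227 216 176 118 100 103 101 101 101 100  99 101  99
 101 101 102 101 102 103 101 101 101 101 105 101 104 102 103 102 102 103
 101 104 102 103 105 100 102 102 103 103 104 104 102 105 105 103 103 104
 102 103 104 104 104 103 103 104 108 127 176 218 226 224 224 226 224 222
 225 222 205 188 188 188]
[230 230 230 230 230 230 229 225 206 152 110 103 105 102  97 105 112 137
 184 217 227 228 229 228 228]
111 [np.float64(291.7), np.float64(347.2)]
112 [np.float64(291.6), np.float64(347.3)]
113 [np.float64(291.6), np.float64(347.3)]
114 [np.float64(291.7), np.float64(347.4)]
115 [np.float64(291.8), np.float64(347.3)]
drop [-0.18373564 -0.28926816] -10.411156896845764 y at .52 -0.38481068690765974 0.0002569654467017959
rampfoot [-0.18026446 -0.28319695] -10.218650101966103 y at .52 -0.3769344682862278 7.091357606746724e-05
end -9.315142945372664 -0.2932780310778037 49
36 [194 194 198 205 214 215 215 226 230 230 230 231 226 204 183 200 211 196
 149 118] [225 223 209 166 127 111 116 155 201 221 223 218 218 228 229 229 229 227
 223 222 224 216 198 193 192 193 192 193]
44 [194 
[... 1102 characters left out ...]
1 229 230 230 228 220 219 225 226 226 226 225 218 212
 222 213 179 175 185 184 184 187 189 189]
92 [195 203 212 212 213 224 227 226 226 228 223 211 202 221 227 228 229 231
 229 229] [231 229 231 231 230 230 230 226 215 208 222 227 225 226 226 224 216 207
 217 207 194 191 190 190 190 190 190 190]
100 [195 204 215 210 217 225 226 225 226 227 218 199 198 219 227 228 229 230
 228 229] [231 229 232 230 230 230 230 227 218 211 223 225 226 225 225 217 204 219
 214 186 173 185 191 191 191 188 191 190]
108 [181 200 213 209 218 226 226 225 227 227 218 182 144 144 151 154 159 163
 163 161] [222 221 223 224 221 224 224 215 211 222 226 226 224 226 226 220 214 219
 208 192 189 190 190 190 189 191 189 189]
```

```bash
python3 - <<'E'
from h import *
c=pickle.load(open('w3.pkl','rb'))
g=cv2.GaussianBlur(cv2.cvtColor(c['img'],cv2.COLOR_RGB2GRAY),(1,5),0).astype(float)
def mn(a,o):
    w=np.clip(a.max()-a-8,0,None)**2; return o+(w*np.arange(len(a))).sum()/w.sum()
L=[];R=[]
for v in range(44,107,3):
    l=mn(g[v,289:297],289);r=mn(g[v,346:354],346)
    L.append(onz(c,l,v,.013)[:2]);R.append(onz(c,r,v,.013)[:2])
for n,W in(('L',L),('R',R),('mid',(np.array(L)+R)/2)):
    W=np.array(W);k=np.polyfit(W[:,1],W[:,0],1);print(n,'angle',np.degrees(np.arctan(k[0])),'x at y-.335',np.polyval(k,-.335),np.std(W[:,0]-np.polyval(k,W[:,1]))); 
a=onz(c,291.65,113,.014);b=onz(c,347.3,113,.014);print('lip ends',a,b,(a+b)/2,np.linalg.norm(a-b))
E
```

```text
L angle 10.101976431484271 x at y-.335 0.504260271245739 5.958781480226744e-05
R angle 10.018780960498304 x at y-.335 0.5654537168992052 0.0002642386687555702
mid angle 10.060707635573294 x at y-.335 0.5348601869149714 0.00013234530848361858
lip ends [ 0.49727779 -0.37786609  0.014     ] [ 0.5556279  -0.38611526  0.014     ] [ 0.52645284 -0.38199067  0.014     ] 0.05893033778175195
```

Call:
arm_command(xyz=[[1.5,14,0],[1.5,14,0],[1.5,14,0],[1.5,14,0],[1.5,14,0],[1.5,14,0],[1.5,14,0],[2,14,0],[0,0,-20],[0,0,-25],[0,0,-25],[0,0,-25],[0,0,-25],[0,0,-15],[0,0,-10],[0,0,-5],[0,0,0],[0,0,0]], spin=[-0.3,-0.3,-0.3,-0.3,-0.3,-0.3,-0.3,0,0,0,0,0,0,0,0,0,0,0])

```text
time: 11.5
tool_pos: [0.5343, -0.3381, 0.2136]
tool_rot: [3.14, 0.001, 1.394]
contact_force: [0.5, 0.8, -0.7]
opening: 0.0546
grip_force: 25.0
```

```bash
python3 - <<'E'
from cell import *
from h import *
s=observe();print(s['time'],s['tool_pos'],s['tool_rot'])
c=read_camera('wrist');c['fish']=1;pickle.dump(c,open('w4.pkl','wb'))
cv2.imwrite('pics/w4.png',cv2.resize(c['img'][120:320,220:440],None,fx=2.6,fy=2.6,interpolation=2)[...,::-1])
E
```

```text
11.5 [ 0.53430084 -0.33805796  0.21362229] [3.14020252e+00 7.55471265e-04 1.39447789e+00]
```

View pics/w4.png

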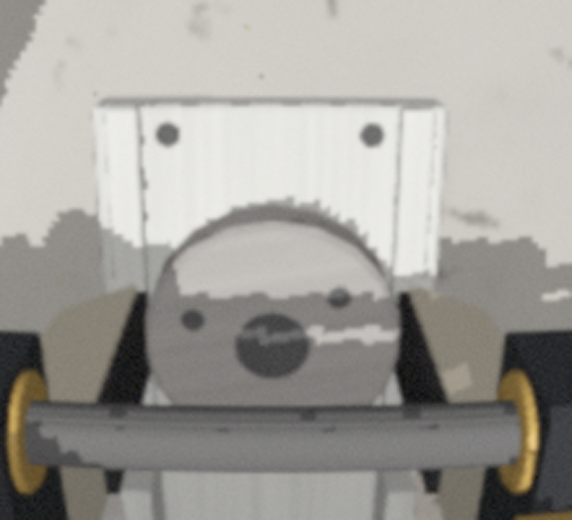

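The held disc is centred between the guides to within about 0.8 mm: guide inner edges at columns 145 and 392, disc from 147 to 400. I'll nudge it slightly and lower it.

Call:
arm_command(xyz=[[-0.6,0,-5],[0,0,-5],[0,0,-3],[0,0,-2],[0,0,-1],[0,0,-1],[0,0,0],[0,0,0]], spin=[0,0,0,0,0,0,0,0])

```text
time: 12.35
tool_pos: [0.5333, -0.3379, 0.1978]
tool_rot: [3.141, 0.0, 1.395]
contact_force: [-4.8, 3.0, 13.0]
opening: 0.0542
grip_force: 25.0
```

```bash
python3 - <<'E'
from h import *
c=pickle.load(open('w4.pkl','rb'));D=c['depth']
def pts(us,vs):
    o=[]
    for v in vs:
        for u in us:
            d=D[v,u]
            if d>0:
                O,r=ray(c,u,v);cam=(c['world_from_camera'][:3,:3].T@r);o.append(O+r*d/-cam[2])
    return np.array(o)
def fit(P):
    for _ in range(3):
        k,*_r=np.linalg.lstsq(np.c_[P[:,:2]-P[:,:2].mean(0),np.ones(len(P))],P[:,2],rcond=None)
        e=P[:,2]-np.c_[P[:,:2]-P[:,:2].mean(0),np.ones(len(P))]@k;P=P[abs(e)<2*e.std()+1e-4]
    return k.round(4),P.mean(0).round(4),e.std().round(4),len(P)
f=lambda a,o:int(o+a/2.6)
print('disc',fit(pts(range(f(185,220),f(365,220)),range(f(235,120),f(385,120)))))
print('deck',fit(pts(range(f(190,220),f(350,220)),range(f(120,120),f(185,120)))))
# lateral: edges of disc along row, guides along row
g=cv2.cvtColor(c['img'],cv2.COLOR_RGB2GRAY)
for v in range(205,220,4):print('gl',v,g[v,268:285],g[v,366:384])
for v in range(240,262,5):print('disc',v,g[v,268:288],g[v,366:384])
m=(g[235:275,305:345]<90).astype(np.uint8);n,l,st,ce=cv2.connectedComponentsWithStats(m);i=1+st[1:,4].argmax();q=ce[i]+[305,235];print(q,onz(c,*q,.2136-.183+.014))
E
```

```text
disc (array([-0.0002, -0.0039,  0.0422]), array([ 0.5369, -0.3307,  0.0422]), np.float64(0.0006), 3728)
deck (array([0.0002, 0.0033, 0.0125]), array([ 0.5405, -0.3041,  0.0125]), np.float64(0.0005), 1420)
gl 205 [233 232 233 234 233 222 197 181 211 226 229 231 230 229 232 231 231] [234 235 235 233 226 207 203 221 232 235 234 234 232 233 233 232 232 228]
gl 209 [231 231 233 233 231 222 200 189 220 230 231 231 231 231 231 232 232] [234 233 235 234 226 205 204 224 232 235 233 232 232 231 232 232 230 224]
gl 213 [175 178 191 218 229 225 205 179 190 207 212 213 211 212 213 212 204] [235 234 235 231 221 201 203 224 232 233 232 232 231 231 232 233 231 227]
gl 217 [163 165 164 165 165 163 155 145 149 157 163 163 162 164 163 164 156] [229 234 234 230 216 200 211 228 232 232 232 230 231 231 232 232 229 216]
disc 240 [114  89  54  29  34  29  30  53  92 113 118 122 122 124 126 128 125 127
 128 123] [130 129 128 127 123 119 115  89  51  30  30  30  36  64 101 119 131 129]
disc 245 [ 58  35  25  32  30  29  33  62 101 118 124 128 125 126 129 129 128 124
 126 128] [151 133 129 129 126 127 120  94  59  25  18  25  33  33  36  63  93 121]
disc 250 [ 28  32  28  26  27  26  30  54  97 120 127 127 132 130 130 130 130 128
 130 129] [183 180 182 180 177 162 134  91  48  30  27  29  28  26  28  30  43  73]
disc 255 [ 20  30  24  30  26  23  25  51  82 111 122 126 129 124 128 126 125 124
 126 126] [129 127 128 130 131 122 108  73  41  24  31  24  25  32  32  25  33  38]
disc 260 [ 24  25  29  27  15  27  30  31  47  80 109 123 127 128 128 125 127 127
 126 130] [125 126 126 122 113  94  51  31  26  19  27  26  23  26  28  33  32  30]
[324.09810127 256.62341772] [ 0.5348498 -0.339696   0.0446   ]
```

Depth shows the disc level but about 2.5 mm lower in the grip than assumed, so the 13 N contact is the deck itself. I'll ease off and release.

Call:
arm_command(xyz=[[0,0,0.8],[0,0,0],[0,0,0]], spin=[0,0,0])

```text
time: 12.65
tool_pos: [0.5334, -0.3379, 0.1978]
tool_rot: [3.141, 0.0, 1.395]
contact_force: [-3.3, 1.6, 9.0]
opening: 0.0545
grip_force: 25.0
```

Call:
arm_command(xyz=[[0,0,0],[0,0,0],[0,0,0],[0,0,0],[0,0,0],[0,0,0],[0,0,0]], spin=[0,0,0,0,0,0,0], jaw=0.7)

```text
time: 13.35
tool_pos: [0.5334, -0.338, 0.1965]
tool_rot: [3.142, 0.0, 1.394]
contact_force: [0.7, 0.9, -0.6]
opening: 0.0784
grip_force: 0.0
```

Call:
arm_command(xyz=[[0,0,2],[0,0,5],[0,0,15],[0,0,20],[0,0,20],[0,0,20],[0,0,0],[0,0,0]], spin=[0,0,0,0,0,0,0,0], jaw=0.7)

```text
time: 14.15
tool_pos: [0.5334, -0.3379, 0.2794]
tool_rot: [3.14, 0.001, 1.394]
contact_force: [-0.6, 0.9, -0.9]
opening: 0.0779
grip_force: 0.0
```

```bash
python3 - <<'E'
from cell import *
from h import *
s=observe();print(s['time'],s['tool_pos'],s['contact_force'])
c=read_camera('wrist');c['fish']=1;pickle.dump(c,open('w5.pkl','wb'))
cv2.imwrite('pics/w5.png',cv2.resize(c['img'][60:300,220:440],None,fx=2.4,fy=2.4,interpolation=2)[...,::-1])
E
```

```text
14.15 [ 0.53338012 -0.33789451  0.27936772] [-0.58707382  0.88397379 -0.91479743]
```

View pics/w5.png

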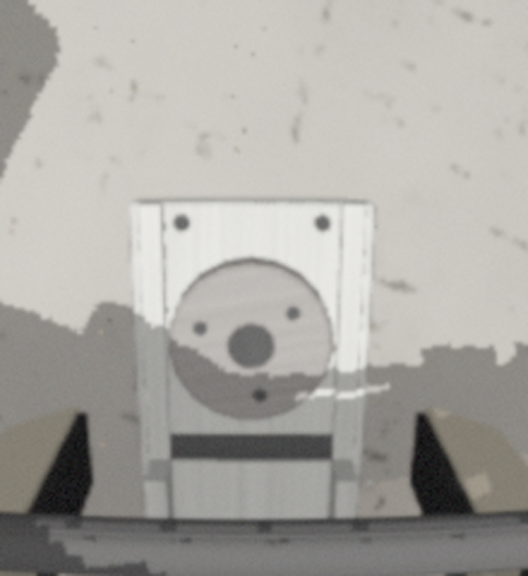

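The disc lies on the deck between the guides, centred at about (251,340), with the lip at row 446 ahead of it.

```bash
python3 - <<'E'
from h import *
c=pickle.load(open('w5.pkl','rb'));D=c['depth']
R=c['world_from_camera'][:3,:3]
P=[]
for v in range(int(60+280/2.4),int(60+400/2.4)):
    for u in range(int(220+200/2.4),int(220+300/2.4)):
        O,r=ray(c,u,v);P.append(O+r*D[v,u]/-(R.T@r)[2])
P=np.array(P);print(np.linalg.lstsq(np.c_[P[:,:2]-P[:,:2].mean(0),np.ones(len(P))],P[:,2],rcond=None)[0])
g=cv2.cvtColor(c['img'],cv2.COLOR_RGB2GRAY)
m=(g[190:218,308:342]<105).astype(np.uint8);n,l,st,ce=cv2.connectedComponentsWithStats(m);i=1+st[1:,4].argmax();q=ce[i]+[308,190];p=onz(c,*q,.026);print(q,p)
a=np.radians(-100.06);u=np.array([np.cos(a),np.sin(a)]);w=np.array([-u[1],u[0]]);F=np.array([.5258,-.3859])
print('fixture coords',(p[:2]-F)@u,(p[:2]-F)@w)
for x in(-100,-90,-70,0,15):print(x,(F+u*x/1000).round(4))
print('tool now fx',(np.array([.5334,-.3379])-F)@u,(np.array([.5334,-.3379])-F)@w)
E
```

```text
[0.0923291  0.48932557 0.02767873]
[319.47058824 204.17647059] [ 0.5303814 -0.3382863  0.026    ]
fixture coords -0.047681932502432856 -0.0038061677809630126
-100 [ 0.5433 -0.2874]
-90 [ 0.5415 -0.2973]
-70 [ 0.538 -0.317]
0 [ 0.5258 -0.3859]
15 [ 0.5232 -0.4007]
tool now fx -0.04858958093370153 -0.000901456980266554
```

```bash
python3 - <<'E'
from h import *
c=pickle.load(open('w5.pkl','rb'));D=c['depth']
R=c['world_from_camera'][:3,:3]
P=[]
for v in range(int(60+285/2.4),int(60+400/2.4)):
    for u in range(int(220+200/2.4),int(220+300/2.4)):
        if D[v,u]>0:
            O,r=ray(c,u,v);P.append(O+r*D[v,u]/-(R.T@r)[2])
P=np.array(P);P=P[abs(P[:,2]-np.median(P[:,2]))<.006];print(len(P),np.linalg.lstsq(np.c_[P[:,:2]-P[:,:2].mean(0),np.ones(len(P))],P[:,2],rcond=None)[0])
g=cv2.cvtColor(c['img'],cv2.COLOR_RGB2GRAY)
m=(g[190:218,308:342]<80).astype(np.uint8);n,l,st,ce=cv2.connectedComponentsWithStats(m);i=1+st[1:,4].argmax();q=ce[i]+[308,190];p=onz(c,*q,.026);print(st,q,p)
a=np.radians(-100.06);u=np.array([np.cos(a),np.sin(a)]);w=np.array([-u[1],u[0]]);F=np.array([.5258,-.3859])
print('fixture coords',(p[:2]-F)@u,(p[:2]-F)@w)
E
```

```text
2008 [ 0.00102629 -0.00087674  0.02657652]Traceback (most recent call last):
  File "<stdin>", line 11, in <module>
ValueError: attempt to get argmax of an empty sequence
```

Call:
arm_command(xyz=[[2,9,0],[2,10,0],[2,10,0],[2,10,0],[1.5,8.5,0],[0,0,0],[0,0,-20],[0,0,-25],[0,0,-20],[0,0,-10],[0,0,-5],[0,0,-2],[0,0,0],[0,0,0]], spin=[0,0,0,0,0,0,0,0,0,0,0,0,0,0], jaw=-1, squeeze=10)

```text
time: 15.6
tool_pos: [0.5432, -0.2906, 0.1975]
tool_rot: [3.14, 0.001, 1.394]
contact_force: [-0.5, -0.1, 0.2]
opening: 0.0003
grip_force: 0.0
```

Call:
arm_command(xyz=[[-0.35,-1.97,0],[-0.35,-1.97,0],[-0.35,-1.97,0],[-0.35,-1.97,0],[-0.26,-1.48,0],[-0.26,-1.48,0],[-0.26,-1.48,0],[-0.26,-1.48,0],[-0.26,-1.48,0],[-0.26,-1.48,0],[-0.26,-1.48,0],[-0.26,-1.48,0]], spin=[0,0,0,0,0,0,0,0,0,0,0,0])

```text
time: 16.8
tool_pos: [0.5394, -0.3103, 0.1965]
tool_rot: [3.142, 0.0, 1.394]
contact_force: [-0.6, 0.4, 1.3]
opening: 0.0005
grip_force: 0.4
```

Call:
arm_command(xyz=[[-0.26,-1.48,0],[-0.26,-1.48,0],[-0.26,-1.48,0],[-0.26,-1.48,0],[-0.26,-1.48,0],[-0.26,-1.48,0],[-0.26,-1.48,0],[-0.26,-1.48,0]], spin=[0,0,0,0,0,0,0,0])

```text
time: 17.6
tool_pos: [0.5373, -0.3222, 0.1966]
tool_rot: [3.141, 0.0, 1.395]
contact_force: [-0.6, 0.4, 1.1]
opening: 0.0003
grip_force: 0.3
```

Call:
arm_command(xyz=[[-0.26,-1.48,0],[-0.26,-1.48,0],[-0.26,-1.48,0],[-0.26,-1.48,0]], spin=[0,0,0,0])

```text
time: 18.0
tool_pos: [0.5363, -0.3281, 0.1966]
tool_rot: [3.141, 0.0, 1.394]
contact_force: [0.4, 0.0, 0.5]
opening: 0.0006
grip_force: 0.3
```

```bash
python3 - <<'E'
from cell import *
from h import *
s=observe();print(s['time'],s['tool_pos'],s['contact_force'],s['torque'])
c=read_camera('wrist');t=read_camera('top');c['fish']=1;pickle.dump((c,t),open('w6.pkl','wb'))
a=cv2.resize(c['img'][100:330,220:440],None,fx=1.8,fy=1.8,interpolation=2)
b=cv2.resize(t['img'][160:260,390:500],None,fx=3.6,fy=3.6,interpolation=2)
h=max(a.shape[0],b.shape[0]);I=np.zeros((h,a.shape[1]+b.shape[1],3),np.uint8);I[:a.shape[0],:a.shape[1]]=a;I[:b.shape[0],a.shape[1]:]=b
cv2.imwrite('pics/w6.png',I[...,::-1])
E
```

```text
18.0 [ 0.53629958 -0.32808153  0.19656525] [0.39025179 0.02670445 0.54777118] [ 0.05898514  0.02490123 -0.01357481]
```

View pics/w6.png

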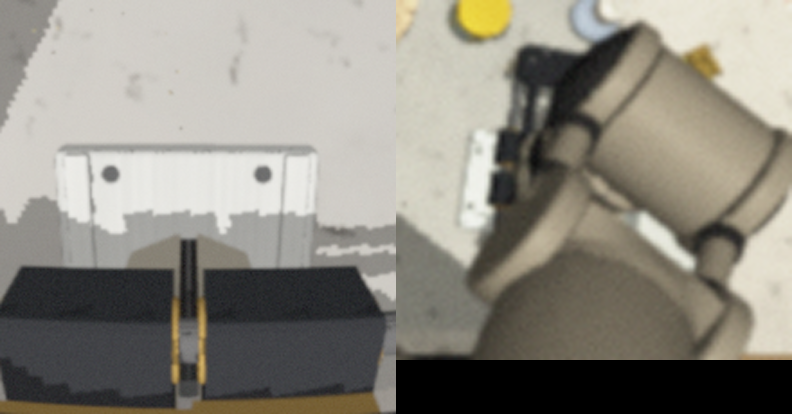

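The wrist crop shows a bare deck behind the closed fingers, so the disc is ahead of them. The view from above is blocked by the arm, so I continue by feel.

Call:
arm_command(xyz=[[-0.26,-1.48,0],[-0.26,-1.48,0],[-0.26,-1.48,0],[-0.26,-1.48,0],[-0.26,-1.48,0],[-0.26,-1.48,0]], spin=[0,0,0,0,0,0])

```text
time: 18.7
tool_pos: [0.5347, -0.3369, 0.1965]
tool_rot: [3.142, 0.0, 1.394]
contact_force: [0.0, 1.6, -0.7]
opening: 0.0003
grip_force: 0.4
```

Call:
arm_command(xyz=[[-0.26,-1.48,0],[-0.26,-1.48,0],[-0.26,-1.48,0],[-0.26,-1.48,0],[-0.26,-1.48,0],[-0.26,-1.48,0]], spin=[0,0,0,0,0,0])

```text
time: 19.3
tool_pos: [0.5332, -0.3458, 0.1966]
tool_rot: [3.141, -0.0, 1.394]
contact_force: [1.3, 1.4, -0.0]
opening: 0.0002
grip_force: 0.6
```

Call:
arm_command(xyz=[[-0.26,-1.48,0],[-0.26,-1.48,0],[-0.26,-1.48,0],[-0.26,-1.48,0],[-0.26,-1.48,0],[-0.26,-1.48,0]], spin=[0,0,0,0,0,0])

```text
time: 19.9
tool_pos: [0.5316, -0.3548, 0.1965]
tool_rot: [3.142, 0.0, 1.394]
contact_force: [-0.3, 0.7, 0.4]
opening: 0.0005
grip_force: 0.2
```

Call:
arm_command(xyz=[[-0.26,-1.48,0],[-0.26,-1.48,0],[-0.26,-1.48,0],[-0.26,-1.48,0],[-0.26,-1.48,0],[-0.26,-1.48,0]], spin=[0,0,0,0,0,0])

```text
time: 20.5
tool_pos: [0.5301, -0.3635, 0.1965]
tool_rot: [3.142, 0.0, 1.395]
contact_force: [0.3, 0.2, -0.2]
opening: 0.0003
grip_force: 0.3
```

Call:
arm_command(xyz=[[-0.26,-1.48,0],[-0.26,-1.48,0],[-0.26,-1.48,0],[-0.26,-1.48,0]], spin=[0,0,0,0])

```text
time: 20.9
tool_pos: [0.529, -0.3695, 0.1965]
tool_rot: [3.142, 0.0, 1.394]
contact_force: [0.1, 0.5, 1.1]
opening: 0.0007
grip_force: 0.3
```

```bash
python3 - <<'E'
from h import *
c=pickle.load(open('w3.pkl','rb'))
im=c['img'].astype(int);b=(im[...,0]+im[...,1])/2-im[...,2]
print(b[160:206:1,316].astype(int))
print(b[192,300:335].astype(int))
a=np.radians(-100.06);u=np.array([np.cos(a),np.sin(a)]);w=np.array([-u[1],u[0]]);F=np.array([.5258,-.3859])
for v in(186,187,188,189,190):
    p=onz(c,316.5,v,.024)[:2]-F;print(v,p@u,p@w)
E
```

```text
[ 4  5  5  4  4  6  5  6  6  4  5  6  4  5  6  5  5  5  5  5  4  5  5  5
  5  5  4  5  7 10 12 16 16 16 18 17 20 17 18 14 11  5  3  3  3  4]
[ 4  5  5  4  5  5  4  6  5  6  7  9 14 15 17 16 16 17 16 16 15 13  9  6
  5  5  6  5  6  6  5  4  5  5  4]
186 0.07387195819804926 -0.000361076582488629
187 0.07499457448765626 -0.0003267450496484853
188 0.07611932655353303 -0.00029240713902214493
189 0.07724624401692885 -0.0002580621158331742
190 0.07837535670366465 -0.0002237092426711395
```

Call:
arm_command(xyz=[[-0.18,-0.98,0],[-0.18,-0.98,0],[-0.18,-0.98,0],[-0.18,-0.98,0],[-0.18,-0.98,0],[-0.18,-0.98,0]], spin=[0,0,0,0,0,0])

```text
time: 21.5
tool_pos: [0.5279, -0.3754, 0.1966]
tool_rot: [3.141, 0.0, 1.394]
contact_force: [-0.6, -0.6, -0.1]
opening: 0.0004
grip_force: 0.0
```

Call:
arm_command(xyz=[[-0.18,-0.98,0],[-0.18,-0.98,0],[-0.18,-0.98,0],[-0.18,-0.98,0],[-0.18,-0.98,0],[-0.18,-0.98,0]], spin=[0,0,0,0,0,0])

```text
time: 22.1
tool_pos: [0.5269, -0.3812, 0.1965]
tool_rot: [3.142, -0.0, 1.394]
contact_force: [-0.2, 0.7, 1.5]
opening: 0.0004
grip_force: 0.4
```

Call:
arm_command(xyz=[[-0.18,-0.98,0],[-0.18,-0.98,0],[-0.18,-0.98,0],[-0.18,-0.98,0]], spin=[0,0,0,0])

```text
time: 22.5
tool_pos: [0.5261, -0.3851, 0.1966]
tool_rot: [3.141, 0.0, 1.394]
contact_force: [-0.6, 1.7, 1.1]
opening: 0.0006
grip_force: 0.4
```

Call:
arm_command(xyz=[[-0.18,-0.98,0],[-0.18,-0.98,0],[-0.18,-0.98,0],[0,0,0]], spin=[0,0,0,0])

```text
time: 22.9
tool_pos: [0.5256, -0.3882, 0.1965]
tool_rot: [3.141, 0.0, 1.394]
contact_force: [-0.5, -0.5, 0.8]
opening: 0.0004
grip_force: 0.0
```

Call:
arm_command(xyz=[[-0.09,-0.49,0],[-0.09,-0.49,0],[-0.09,-0.49,0],[0,0,0]], spin=[0,0,0,0])

```text
time: 23.3
tool_pos: [0.5253, -0.3895, 0.1965]
tool_rot: [3.142, 0.0, 1.394]
contact_force: [-0.6, 0.6, 0.2]
opening: 0.0004
grip_force: 0.2
```

Call:
arm_command(xyz=[[-0.09,-0.49,0],[-0.09,-0.49,0],[0,0,0]], spin=[0,0,0])

```text
time: 23.6
tool_pos: [0.5251, -0.3905, 0.1965]
tool_rot: [3.141, 0.0, 1.394]
contact_force: [0.3, 0.8, -0.5]
opening: 0.0003
grip_force: 0.2
```

Call:
arm_command(xyz=[[-0.09,-0.49,0],[-0.09,-0.49,0],[0,0,0]], spin=[0,0,0])

```text
time: 23.9
tool_pos: [0.5249, -0.3915, 0.1965]
tool_rot: [3.141, 0.0, 1.394]
contact_force: [-0.0, 1.4, -0.4]
opening: 0.0004
grip_force: 0.2
```

Call:
arm_command(xyz=[[-0.07,-0.4,0],[-0.07,-0.4,0],[0,0,0]], spin=[0,0,0])

```text
time: 24.2
tool_pos: [0.5248, -0.3923, 0.1965]
tool_rot: [3.142, 0.0, 1.394]
contact_force: [0.2, 1.4, 0.9]
opening: 0.0006
grip_force: 0.2
```

Call:
arm_command(xyz=[[-0.07,-0.4,0],[-0.07,-0.4,0],[0,0,0]], spin=[0,0,0])

```text
time: 24.5
tool_pos: [0.5247, -0.3931, 0.1965]
tool_rot: [3.142, 0.0, 1.394]
contact_force: [-0.7, -0.1, -1.2]
opening: 0.0002
grip_force: 0.2
```

Call:
arm_command(xyz=[[-0.07,-0.4,0],[-0.07,-0.4,0],[0,0,0]], spin=[0,0,0])

```text
time: 24.8
tool_pos: [0.5246, -0.3939, 0.1965]
tool_rot: [3.141, 0.0, 1.394]
contact_force: [-0.7, 1.0, 0.5]
opening: -0.0
grip_force: 0.2
```

Call:
arm_command(xyz=[[-0.07,-0.4,0],[-0.07,-0.4,0],[0,0,0]], spin=[0,0,0])

```text
time: 25.1
tool_pos: [0.5244, -0.3947, 0.1966]
tool_rot: [3.141, 0.0, 1.394]
contact_force: [-0.3, 0.5, -0.2]
opening: 0.0007
grip_force: 0.2
```

Call:
arm_command(xyz=[[-0.07,-0.4,0],[-0.07,-0.4,0],[0,0,0]], spin=[0,0,0])

```text
time: 25.4
tool_pos: [0.5243, -0.3955, 0.1966]
tool_rot: [3.141, 0.0, 1.394]
contact_force: [0.8, 0.7, -0.0]
opening: 0.0007
grip_force: 0.2
```

Call:
arm_command(xyz=[[-0.07,-0.4,0],[-0.07,-0.4,0],[0,0,0]], spin=[0,0,0])

```text
time: 25.7
tool_pos: [0.5241, -0.3963, 0.1965]
tool_rot: [3.141, 0.0, 1.394]
contact_force: [0.0, 0.4, 0.2]
opening: 0.0007
grip_force: 0.2
```

Call:
arm_command(xyz=[[-0.07,-0.4,0],[-0.07,-0.4,0],[0,0,0]], spin=[0,0,0])

```text
time: 26.0
tool_pos: [0.524, -0.3971, 0.1966]
tool_rot: [3.141, 0.0, 1.394]
contact_force: [0.4, 0.7, -0.4]
opening: 0.0004
grip_force: 0.2
```

Call:
arm_command(xyz=[[-0.07,-0.4,0],[-0.07,-0.4,0],[0,0,0]], spin=[0,0,0])

```text
time: 26.3
tool_pos: [0.5239, -0.3979, 0.1965]
tool_rot: [3.141, 0.0, 1.394]
contact_force: [-0.5, 0.8, 0.0]
opening: 0.0005
grip_force: 0.2
```

Call:
arm_command(xyz=[[-0.07,-0.4,0],[-0.07,-0.4,0],[0,0,0]], spin=[0,0,0])

```text
time: 26.6
tool_pos: [0.5237, -0.3987, 0.1966]
tool_rot: [3.141, 0.0, 1.394]
contact_force: [0.5, 0.9, -0.7]
opening: 0.0008
grip_force: 0.2
```

Call:
arm_command(xyz=[[-0.07,-0.4,0],[-0.07,-0.4,0],[0,0,0]], spin=[0,0,0])

```text
time: 26.9
tool_pos: [0.5236, -0.3994, 0.1965]
tool_rot: [3.142, -0.0, 1.394]
contact_force: [0.3, 0.9, -0.8]
opening: 0.0005
grip_force: 0.5
```

Call:
arm_command(xyz=[[-0.07,-0.4,0],[-0.07,-0.4,0],[0,0,0]], spin=[0,0,0])

```text
time: 27.2
tool_pos: [0.5236, -0.3997, 0.1965]
tool_rot: [-3.141, -0.001, 1.395]
contact_force: [1.0, 4.6, 1.8]
opening: 0.0005
grip_force: 2.5
```

The disc has met the stop, and the force is rising.

Call:
arm_command(xyz=[[-0.03,-0.2,0],[0,0,0]], spin=[0,0])

```text
time: 27.4
tool_pos: [0.5236, -0.3998, 0.1965]
tool_rot: [-3.141, -0.001, 1.395]
contact_force: [0.7, 6.0, 2.3]
opening: 0.0005
grip_force: 2.9
```

Call:
arm_command(xyz=[[-0.04,-0.25,0],[0,0,0]], spin=[0,0])

```text
time: 27.6
tool_pos: [0.5236, -0.3999, 0.1965]
tool_rot: [-3.141, -0.002, 1.395]
contact_force: [1.0, 7.1, 2.1]
opening: 0.0004
grip_force: 3.3
```

Call:
arm_command(xyz=[[0,0,0],[0,0,0]], spin=[0,0])

```text
time: 27.8
tool_pos: [0.5236, -0.3998, 0.1965]
tool_rot: [-3.141, -0.002, 1.395]
contact_force: [1.0, 7.0, 2.1]
opening: 0.0005
grip_force: 3.3
```

Call:
arm_command(xyz=[[-0.03,-0.17,0],[0,0,0]], spin=[0,0])

```text
time: 28.0
tool_pos: [0.5236, -0.3999, 0.1965]
tool_rot: [-3.141, -0.002, 1.395]
contact_force: [2.5, 8.2, 2.0]
opening: 0.0004
grip_force: 3.5
```

Call:
arm_command(xyz=[[0,0,0],[0,0,0],[0,0,0],[0,0,0]], spin=[0,0,0,0])

```text
time: 28.4
tool_pos: [0.5236, -0.3999, 0.1965]
tool_rot: [-3.141, -0.002, 1.395]
contact_force: [1.2, 7.5, 1.1]
opening: 0.0004
grip_force: 3.5
```

Call:
arm_command(xyz=[[0,0,0],[0,0,0],[0,0,0],[0,0,0],[0,0,0],[0,0,0],[0,0,0],[0,0,0],[0,0,0]], spin=[0,0,0,0,0,0,0,0,0])

```text
time: 29.3
tool_pos: [0.5236, -0.3999, 0.1965]
tool_rot: [-3.141, -0.002, 1.395]
contact_force: [0.9, 7.5, 1.7]
opening: 0.0003
grip_force: 3.5
```

I held about 7.7–8.5 N for 1.3 s. Now I back off, raise the arm, and check.

Call:
arm_command(xyz=[[0.1,0.5,0],[0.2,1,0],[0.5,3,0],[1,6,0],[0,0,10],[0,0,20],[0,0,30],[0,0,30],[0,-20,20],[0,-20,20],[0,-20,10],[0,-20,0],[0,-20,0],[0,0,0],[0,0,0]], spin=[0,0,0,0,0,0,0,0,0,0,0,0,0,0,0])

```text
time: 30.8
tool_pos: [0.5249, -0.4902, 0.3367]
tool_rot: [3.142, -0.0, 1.394]
contact_force: [-0.4, 1.0, 0.0]
opening: 0.0003
grip_force: 0.0
```

```bash
python3 - <<'E'
from cell import *
from h import *
s=observe();print(s['time'],s['tool_pos'],s['contact_force'])
c=read_camera('wrist');c['fish']=1;pickle.dump(c,open('w7.pkl','wb'))
cv2.imwrite('pics/w7.png',cv2.resize(c['img'][20:300,190:490],None,fx=2,fy=2,interpolation=2)[...,::-1])
E
```

```text
30.8 [ 0.52494291 -0.49018347  0.33669274] [-0.3501338   1.00618138  0.01598388]
```

View pics/w7.png

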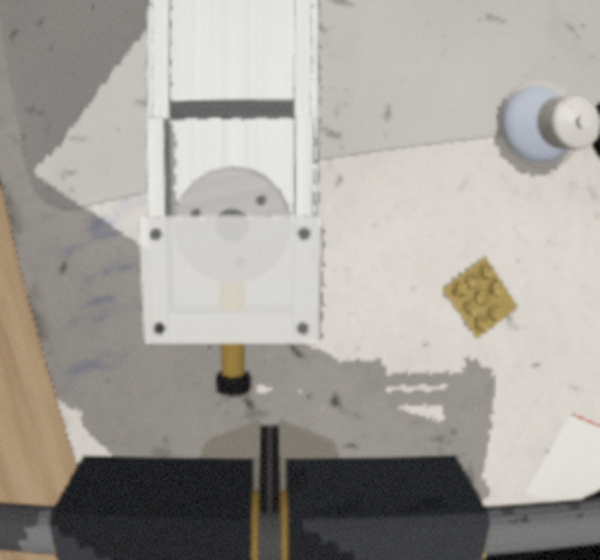

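The disc lies flat in the pocket at about (233,222). Its front is against the brass rod at (231,282), and the burner is undisturbed.

```bash
python3 -c "
from cell import *
print(hand_in())"
```

```text
the job is handed in; nothing more can be done
None
```

The disc is lying flat in the pocket against the brass stop, pressed home at about 8 N for 1.3 s, and the job was handed in about 31 s into the 72 s limit. The burner stands undisturbed in the last image; the wax jar and jaw model were outside that view, and the arm made no unexpected contact.

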